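# Clear the jar and refit the frame boss

### The job

A glass jar has been left standing on the round white bed of the gilded frame: move it to the round cork mat and stand it there upright. Then take the loose round gilded boss and seat it upright in that bed, resting flat on the white inside the raised gilded ring. Set both down gently, without dropping them or tipping them over.

Things in the scene. Friction and masses are not known exactly. Their poses are not given: they have to be found in the camera images.
- jar_center (a point): Amber glass jar with a paper label and black cap, round, 52 mm in diameter, 70 mm high, 140 to 280 g. It starts standing upright inside the ring on the bed of the frame, up to 8 mm off its centre, with nothing higher than 20 mm above the bed within 160 mm. This point is its centre, half-way up (35 mm above its underside); z points up its axis.
- boss_center (a point): Round gilded wooden boss (a fluted bud with a rounded top and a white foot), 46 mm in diameter, 52 mm high, sides upright up to 34 mm above its foot and then narrowing to the top, 70 to 120 g. It starts upright on a felt-covered board on the table; a square gilded rosette (not the one wanted) is beside it on the same board, with 45 mm or more free between them. This point is its centre, half-way up (26 mm above its foot); z points up its axis.
- bed (a point): Centre of the surface of the round white bed on the near rail of a fixed gilded carved frame corner. The bed is flat, level and 76 mm in diameter, 30 mm above the table, bounded by a gilded ring 4 mm high and 8 mm wide (92 mm outside). Next to the ring the rail is flat for 70 mm and more from the bed's centre; the carving farther along it rises at most 17 mm above the bed. z points up; the rail runs along y.
- mat_top (a point): Centre of the top face of a round cork mat, 140 mm in diameter, 5 mm thick, fixed on the table, empty at the start. It lies on one side of the robot, the board with the boss on the other; which is which varies. z points up.

How it is judged:
By the outcome, as a careful person would: the job done as asked, in the order asked, and still so for the second after the job is handed in, with the robot touching nothing.
It also fails if it takes over 59 s, if anything falls off the work surface, if the arm or the gripper's body presses on something with over 40 N, if the wrist force passes 120 N, or if a joint passes its speed limit or range.

### The arm

A 7-joint arm with a two-finger parallel gripper is mounted at the origin on the work surface. World frame = base frame: x ahead of the robot, y to its left, z up, the work surface at z = 0. Lengths are in mm, angles in rad, forces in N, time in s.
With the tool pointing down it reaches from about 400 to 875 mm from the base axis. Payload 4.4 kg.
Tool frame: the origin (TCP) lies at the very end of the fingers, on their centre line; the grasp point (between the pads) lies 19 mm behind it; z points along the fingers, y is the line along which they close (so a half turn about z gives the same grasp; the last joint's range is limited). The gripper opens to 85 mm and grips with 20 to 120 N. Pads are 22 mm wide; open, the fingers measure 114 mm over their backs; the gripper's body (76 mm by 85 mm) begins 54 mm behind the grasp point. The pads swing forward as they close: fully open they stand 13 mm farther back than shut.
Start: joints at [-1.172, 0.628, 0.038, 1.517, -0.027, 0.996, -0.02], TCP at [291.338, 581.068, 231.313] pointing down, gripper open.
Joint ranges: [-3.06, 3.06], [-0.37, 2.12], [-1.25, 1.32], [0.18, 2.47], [-1.1, 4.24], [0.23, 1.98], [-2.94, 2.94]. Speed limits (rad/s): [2.57, 2.57, 3.14, 3.14, 3.14, 3.14, 3.14].

### API

Orientations are given as [roll, pitch, yaw] about the fixed x, y, z axes, in that order (R = Rz(yaw) Ry(pitch) Rx(roll)).
In Python, from cell import sensors, get_image, camera_params, order gives the robot as it stands.
- The arm moves only by the shell command python3 -m inch 'ROWS' [OPENING]. ROWS is JSON, a list that holds one entry, the list of rows, each a list of 4 numbers: the shift along the tool's x, y, z in cm, then the turn about the tool's z in degrees. A call has 1 to 8 rows; each row is the pose to reach, as a shift and turn from the pose commanded when the call began, along the tool's axes at that moment; what a row does not reach only later rows make up. A row lasts 1/12 s, in which the tool goes at most 41.7 mm and 7.16 degrees, less where a joint would pass 70% of its speed; a pose out of reach is approached as far as the arm can. A call with a gripper value outside its range is refused whole. OPENING is the finger opening in cm, from 0 to 8.54, set as the call begins (- or left out, the last holds). The fingers move at their own pace and stop on an object; the grip force is fixed at half the most. Time passes only in rows, so rows that repeat a pose let the fingers close. It gives the time, the measured TCP pose, the force, the opening and the grip force at its end, in the units of the state.
- sensors.read_state(): the state, without advancing time (a new reading comes with each control period).
- get_image(name): name is "side" or "top" or "wrist"; returns the picture (420x560x3 uint8, blue, green, red); there is no depth.
- camera_params(name): a dict with "mtx" (3x3 intrinsics, pixels), "rvec" (rotation vector, rad) and "tvec" (3), from world to camera coordinates, as OpenCV has them. Camera axes: x right, y down, z forward; pixel columns grow to the right and rows downward; lengths in mm; the calibration is good to about 2 mm. A picture is of the moment at which its call begins: read the wrist's pose just before it. camera_params takes no time and is no camera call; for the wrist camera it gives the pose at the moment of the call.
- order.finish_job(): hands the job in; it is judged then, once.
The state is a dict: "clock": time; "qpos": joint angles; "qd": joint speeds; "tau": joint torques, N m; "eef_pos": TCP position; "tool_rot": TCP orientation; "force": force on the tool from outside, world axes, zero at the start; "torque": the same for the moment, N m; "width": finger opening in mm; "gripper_force": force on a finger pad.
Only numpy, scipy, OpenCV 4.12 (cv2) and the standard library are available. Lean on these libraries where they do the work, as an engineer would, in place of code of your own. Each camera call takes 0.05 s, during which the arm holds its last target. There are 200 camera calls.

## Working session

There is one attempt and no reset: what is moved stays moved. The work goes in short steps, Python scripts to look and compute and a shell command to move; the robot and the scene stay as the last step left them, time stands still between calls to the robot, and variables do not carry over. Pictures are saved under pics/ and viewed, at most 10 in all, crops included, and the job is handed in when it is done.

```bash
ls; mkdir -p pics; python3 - <<'E'
from cell import sensors,get_image,camera_params
import cv2,numpy as np
s=sensors.read_state();print({k:np.round(v,3).tolist() for k,v in s.items()})
for n in("side","top"):
    im=get_image(n);cv2.imwrite(f"pics/{n}0.png",im)
    p=camera_params(n);R=cv2.Rodrigues(np.array(p["rvec"],float))[0];print(n,(-R.T@np.array(p["tvec"]).ravel()).round(),np.round(p["mtx"],1).tolist(),R[2].round(2))
E
```

```text
pics
{'clock': 0.0, 'qpos': [-1.172, 0.629, 0.038, 1.518, -0.027, 0.996, -0.02], 'qd': [-0.002, -0.001, 0.0, -0.0, -0.001, -0.002, -0.001], 'tau': [0.001, -56.339, 1.226, -19.344, 0.011, 0.01, 0.0], 'eef_pos': [291.052, 580.487, 230.383], 'tool_rot': [-3.14, 0.0, 2.677], 'force': [-0.433, 0.347, 0.747], 'torque': [-0.005, -0.001, 0.021], 'gripper_force': 0.0, 'width': 85.39}
side [ 282. -721.  530.] [[390.1, 0.0, 272.5], [0.0, 390.1, 211.2], [0.0, 0.0, 1.0]] [ 0.31  0.81 -0.49]
top [ 496.  -10. 1107.] [[489.4, 0.0, 275.4], [0.0, 489.4, 204.7], [0.0, 0.0, 1.0]] [ 0.07  0.   -1.  ]
```

View pics/top0.png

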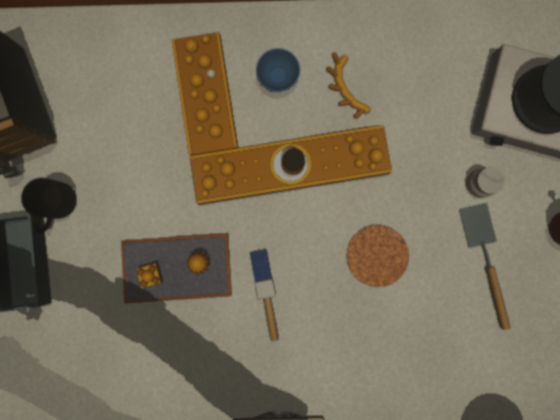

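View pics/side0.png

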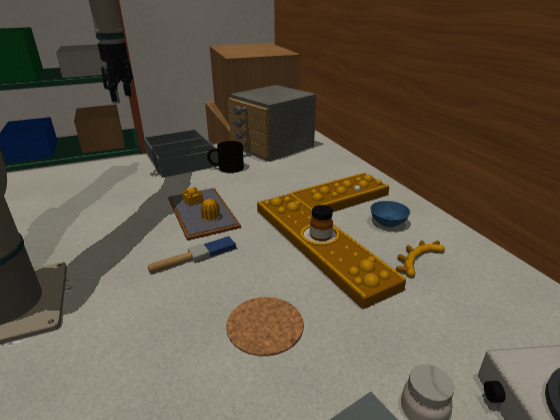

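The top view shows the jar cap at about (292,160) on the bed, the mat at (378,256), the boss at (198,262) with the rosette at (149,275). In the side view the jar is at (321,222), the boss at (210,209) and the mat at (264,324).

```bash
cat > h.py <<'E'
import cv2,numpy as np
from cell import camera_params
def ray(n,uv,p=None):
    p=p or camera_params(n);R=cv2.Rodrigues(np.array(p["rvec"],float))[0];t=np.array(p["tvec"],float).ravel()
    d=R.T@np.linalg.inv(np.array(p["mtx"]))@np.array([uv[0],uv[1],1.]);return -R.T@t,d/np.linalg.norm(d)
def plane(n,uv,z,p=None):
    c,d=ray(n,uv,p);return c+d*(z-c[2])/d[2]
def tri(a,b):
    (c1,d1),(c2,d2)=a,b
    s=np.linalg.lstsq(np.c_[d1,-d2],c2-c1,rcond=None)[0];x,y=c1+s[0]*d1,c2+s[1]*d2
    return (x+y)/2,np.linalg.norm(x-y)
def comp(mask,seed,k=0):
    m=mask.astype(np.uint8)*255
    if k:m=cv2.morphologyEx(m,cv2.MORPH_OPEN,np.ones((k,k),np.uint8))
    n,l,st,ce=cv2.connectedComponentsWithStats(m)
    d=np.hypot(*(ce[1:]-seed).T)+1e3*(st[1:,4]<40);i=1+d.argmin()
    return (l==i).astype(np.uint8),st[i],ce[i]
def outline(m):
    return max(cv2.findContours(m,cv2.RETR_EXTERNAL,cv2.CHAIN_APPROX_NONE)[0],key=len)[:,0,:].astype(float)
def circ(n,pts,z,p=None):
    w=np.array([plane(n,q,z,p)[:2] for q in pts])
    s=np.linalg.lstsq(np.c_[2*w,np.ones(len(w))],(w**2).sum(1),rcond=None)[0]
    return s[:2],2*np.sqrt(s[2]+s[:2]@s[:2])
E
python3 - <<'E'
from h import *
T=cv2.imread("pics/top0.png");S=cv2.imread("pics/side0.png")
def hsv(i):return cv2.split(cv2.cvtColor(i,cv2.COLOR_BGR2HSV))
H,s,V=hsv(T);print("bg/felt/boss/mat/cap/white/rail",[(T[r,c]).tolist() for c,r in((300,350),(170,250),(198,262),(378,256),(292,158),(291,177),(250,165))])
m,st,ce=comp((H<25)&(s>80),(378,256));print("mat",st,ce,circ("top",outline(m),5))
m,st,ce=comp((H<30)&(s>120),(198,262),3);print("boss",st,ce,[circ("top",outline(m),z) for z in(34,44)])
m,st,ce=comp(V<60,(292,160));print("cap",st,ce,circ("top",outline(m),100))
m,st,ce=comp((s<90)&(V>150),(290,166));print("white",st,ce,circ("top",outline(m),30))
Hs,ss,Vs=hsv(S)
m,st,ce=comp((Hs<30)&(ss>120),(210,209),3);print("side boss",st,ce)
# board corners
cv2.imwrite("pics/z.png",np.hstack([cv2.resize(T[120:210,240:340],None,fx=4,fy=4),cv2.resize(T[230:305,120:240],(400,360))]))
E
```

```text
bg/felt/boss/mat/cap/white/rail [[120, 139, 144], [69, 70, 73], [31, 104, 149], [50, 83, 126], [29, 36, 42], [131, 144, 149], [28, 80, 126]]
mat [ 346  225   63   63 3089] [377.35739722 255.61314341] (array([ 451.41346092, -232.86456023]), np.float64(138.06180042919195))
boss [188 253  21  21 356] [197.88764045 262.65449438] [(array([446.69436704, 164.764743  ]), np.float64(44.34160120059128)), (array([447.15069308, 163.13996316]), np.float64(43.92845762683206))]
cap [283 148  21  23 386] [293.02072539 159.63471503] (array([657.55968244, -46.45967708]), np.float64(44.36559909323852))
white [275 155  14  24  93] [278.78494624 167.91397849] (array([657.00871758, -36.8259409 ]), np.float64(53.59760363680306))
side boss [182 188  38  33 628] [201.58280255 203.3343949 ]
```

View pics/z.png

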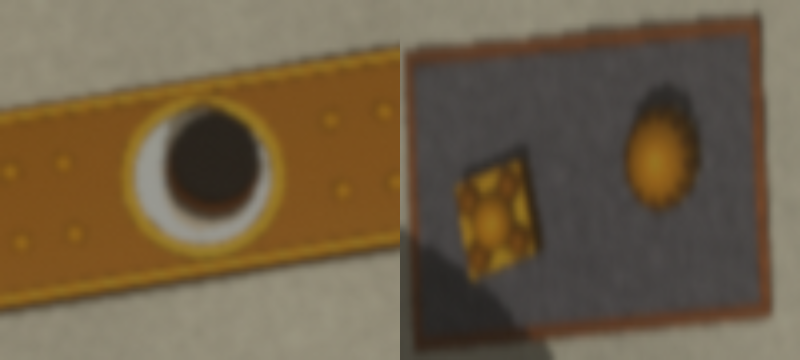

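The crop shows the jar offset toward the right in the bed, and the boss alone beside the square rosette. I'm moving above the jar and turning to yaw 90°.

```bash
python3 -m inch '[[[-1.7,-1.1,0,3],[-4.6,-3.0,0,7],[-8,-5.2,0,11],[-11.3,-7.4,0,15],[-14.7,-9.6,0,19],[-18,-11.8,0,23],[-21.4,-14,0,27],[-24.7,-16.2,0,31.4]]]' 8.54; python3 - <<'E'
from cell import sensors
import numpy as np
s=sensors.read_state();y=s["tool_rot"][2];d=np.array([655,-45])-s["eef_pos"][:2]
print(s["qpos"],s["eef_pos"],y,"tool cm",(d@[np.cos(y),np.sin(y)])/10,(d@[np.sin(y),-np.cos(y)])/10,np.degrees(y)-90)
E
```

```text
clock: 0.77
eef_pos: [440.1, 323.5, 231.1]
tool_rot: [-3.141, 0.0, 2.125]
force: [1.6, -0.1, -0.5]
width: 85.7
gripper_force: 0.0
[-0.81788969  0.48584364  0.19579594  1.81324957 -0.12071295  0.8544407
 -0.0103119 ] [440.05616848 323.54470196 231.13911417] 2.1252335202477024 tool cm -42.64959331169398 -1.1281271577860528 31.76691118992413
```

```bash
python3 -m inch '[[[-4,-0.1,0,4],[-8,-0.3,0,8],[-12,-0.4,0,12],[-16,-0.5,0,16],[-20,-0.7,0,20],[-24,-0.8,0,24],[-28,-0.9,0,28],[-32,-1,0,32]]]'; python3 -m inch '[[[-3.5,-5.8,0,0],[-3.5,-5.8,0,0],[-3.5,-5.8,0,0]]]';  python3 - <<'E'
from cell import sensors
import numpy as np
s=sensors.read_state();y=s["tool_rot"][2];d=np.array([655,-45])-s["eef_pos"][:2]
print(s["qpos"].round(2),s["eef_pos"],y,"tool cm",(d@[np.cos(y),np.sin(y)])/10,(d@[np.sin(y),-np.cos(y)])/10,np.degrees(y)-90)
E
```

```text
clock: 1.43
eef_pos: [600.8, 47.0, 231.0]
tool_rot: [-3.141, -0.0, 1.567]
force: [0.7, -0.2, -0.5]
width: 85.3
gripper_force: 0.0
clock: 1.68
eef_pos: [537.1, 9.0, 230.3]
tool_rot: [-3.134, 0.002, 1.563]
force: [-0.7, 0.1, 0.3]
width: 85.7
gripper_force: 0.0
[-0.31  0.49  0.36  1.83 -0.22  0.86  0.15] [537.11646122   8.97323807 230.25711768] 1.5633435358837022 tool cm -5.309318589969463 11.82825124580767 -0.4270134648049009
```

```bash
python3 -m inch '[[[-1.5,3.5,0,0],[-3,7,0,0],[-4.5,10,0,0],[-5.3,11.8,0,0],[-5.3,11.8,0,0],[-5.3,11.8,0,0]]]'; python3 - <<'E'
from cell import sensors,get_image,camera_params
from h import *
s=sensors.read_state();print(s["eef_pos"],s["tool_rot"])
cv2.imwrite("pics/w1.png",get_image("wrist"));print(ray("wrist",(280,210)),plane("wrist",(280,210),100))
E
```

```text
clock: 2.18
eef_pos: [660.6, -39.5, 230.3]
tool_rot: [-3.14, 0.0, 1.57]
force: [-0.5, 0.6, -0.3]
width: 85.4
gripper_force: 0.0
[660.55107    -39.50700043 230.30624575] [-3.14030051e+00  1.96325527e-05  1.56963182e+00]
(array([659.99050457,  44.58006658, 372.71825432]), array([-8.66078529e-04, -3.20986443e-01, -9.47083393e-01])) [659.74111215 -47.84987455 100.        ]
```

View pics/w1.png

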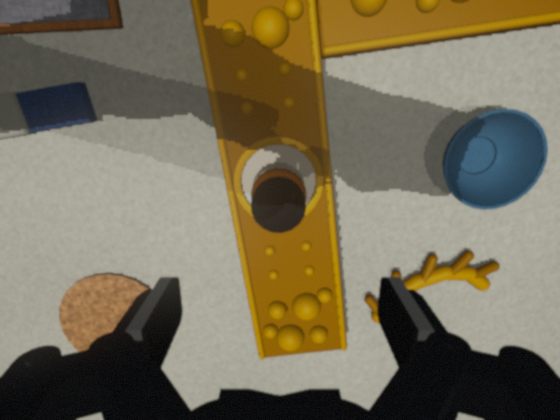

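The wrist view shows the cap at about (278,204) with its lit top edge, and the gilded ring centred near (279,182).

```bash
python3 - <<'E'
from h import *
W=cv2.imread("pics/w1.png");H,s,V=cv2.split(cv2.cvtColor(W,cv2.COLOR_BGR2HSV))
for t in(45,60,75):
    m,st,ce=comp(V<t,(278,204));print(t,st,ce)
o=outline(m);b=o[o[:,1]>ce[1]]
print(circ("wrist",o,100),circ("wrist",b,100))
S=cv2.imread("pics/side0.png");m,st,ce=comp(cv2.cvtColor(S,cv2.COLOR_BGR2HSV)[...,2]<60,(321,210));print(st,ce)
T=[plane("wrist",q,z)[:2].round(1) for q,z in(((233,182),34),((324,182),34),((278,136),34))];print(T)
b=[plane("wrist",q,30)[:2].round(1) for q in((242,182),(316,182))];print(b)
E
```

```text
45 [267 178  37  29 717] [285.12831241 192.43793584]
60 [ 253  177   52   54 2226] [278.34950584 203.71293801]
75 [ 252  176   53   56 2354] [278.27442651 203.61214953]
(array([658.30199683, -42.87684912]), np.float64(45.82518434368931)) (array([658.11532413, -45.17057361]), np.float64(43.020104056797514))
[311 223  22   7  46] [323.52173913 226.89130435]
[array([612.3, -40.4]), array([704.1, -40.4]), array([657.8,   5.3])]
[array([620.9, -41.4]), array([696.4, -41.4])]
```

```bash
python3 -m inch '[[[-0.2,-0.1,2.5,0],[-0.5,-0.25,5.5,0],[-0.5,-0.25,8.5,0],[-0.5,-0.25,11.5,0],[-0.5,-0.25,14.5,0],[-0.5,-0.25,16.5,0],[-0.5,-0.25,18,0],[-0.5,-0.25,18.2,0]]]'; python3 -m inch '[[[0,0,0,0],[0,0,0,0],[0,0,0,0],[0,0,0,0],[0,0,0,0],[0,0,0,0],[0,0,0,0],[0,0,0,0]]]' 4.5
```

```text
clock: 2.9
eef_pos: [654.5, -42.4, 46.3]
tool_rot: [-3.135, -0.001, 1.572]
force: [-0.4, -0.4, -0.7]
width: 85.2
gripper_force: 0.0
clock: 3.57
eef_pos: [659.2, -44.1, 51.5]
tool_rot: [3.138, -0.0, 1.57]
force: [-1.2, 1.0, 6.4]
width: 49.8
gripper_force: 63.2
```

```bash
python3 -m inch '[[[0,0,-0.2,0],[0,0,-0.5,0],[0,0,-1,0],[0,0,-2,0],[0,0,-3.5,0],[0,0,-5,0],[0,0,-6,0],[0,0,-6,0]]]'
```

```text
clock: 4.23
eef_pos: [659.7, -44.6, 112.3]
tool_rot: [3.137, 0.0, 1.57]
force: [1.0, 0.4, -2.2]
width: 49.5
gripper_force: 62.5
```

```bash
python3 -m inch '[[[-0.9,-1,0,0],[-2.5,-2.8,0,0],[-4.7,-5.2,0,0],[-7,-7.7,0,0],[-9.3,-10.2,0,0],[-11.6,-12.8,0,0],[-13.9,-15.4,0,0],[-16,-17.7,0,0]]]'; python3 -m inch '[[[-1.5,-1.7,0,0],[-2.4,-2.7,0,0],[-2.8,-3.1,0,0],[-2.8,-3.1,1.5,0],[-2.8,-3.1,3.5,0],[-2.8,-3.1,5,0],[-2.8,-3.1,6,0],[-2.8,-3.1,6,0]]]'; python3 -m inch '[[[0,0,0,0],[0,0,0,0],[0,0,0,0]]]'
```

```text
clock: 4.9
eef_pos: [478.6, -205.3, 109.1]
tool_rot: [-3.14, 0.0, 1.57]
force: [-0.1, -0.6, -3.4]
width: 49.7
gripper_force: 62.6
clock: 5.57
eef_pos: [449.2, -230.9, 47.4]
tool_rot: [-3.139, -0.002, 1.571]
force: [0.3, -0.4, -2.8]
width: 49.7
gripper_force: 62.7
clock: 5.82
eef_pos: [450.6, -232.3, 50.1]
tool_rot: [3.14, 0.001, 1.571]
force: [-0.5, 0.0, -1.7]
width: 49.3
gripper_force: 62.8
```

```bash
python3 - <<'E'
from cell import get_image
import cv2,numpy as np
T=get_image("top");S=get_image("side");cv2.imwrite("pics/t2.png",T);cv2.imwrite("pics/s2.png",S)
cv2.imwrite("pics/z2.png",np.hstack([cv2.resize(T[120:300,240:440],(400,360)),cv2.resize(S[200:380,180:380],(400,360))]))
E
```

```text
(no output)
```

View pics/z2.png

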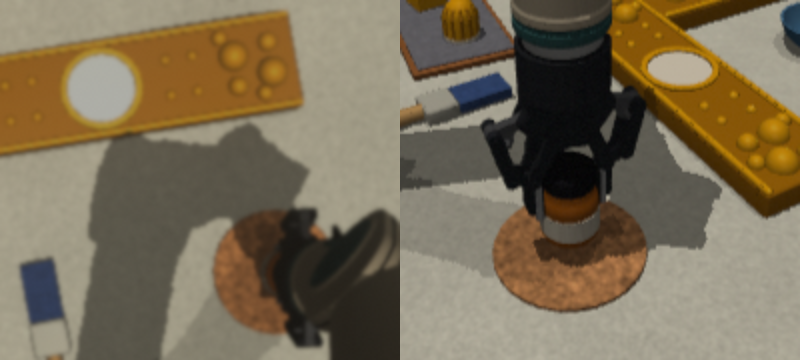

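The jar is held upright over the mat, and the bed is now empty. Lowering slowly.

```bash
python3 -m inch '[[[0,0,0.5,0],[0,0,1,0],[0,0,1.4,0],[0,0,1.7,0],[0,0,1.9,0],[0,0,1.9,0],[0,0,1.9,0],[0,0,1.9,0]]]'; python3 -m inch '[[[0,0,0.1,0],[0,0,0.1,0],[0,0,0.2,0],[0,0,0.2,0],[0,0,0.2,0]]]'
```

```text
clock: 6.58
eef_pos: [449.8, -232.2, 30.3]
tool_rot: [3.142, 0.0, 1.57]
force: [0.2, 0.9, -1.7]
width: 49.2
gripper_force: 62.8
clock: 7.0
eef_pos: [449.8, -232.1, 28.3]
tool_rot: [-3.142, -0.0, 1.57]
force: [-1.0, 0.1, -1.8]
width: 49.4
gripper_force: 62.8
```

```bash
python3 -m inch '[[[0,0,0.1,0],[0,0,0.1,0],[0,0,0.15,0],[0,0,0.15,0],[0,0,0.15,0]]]'; python3 -m inch '[[[0,0,0.05,0],[0,0,0.1,0],[0,0,0.1,0],[0,0,0.1,0]]]'
```

```text
clock: 7.42
eef_pos: [449.8, -232.1, 26.7]
tool_rot: [-3.142, -0.0, 1.57]
force: [-0.8, 0.5, -2.1]
width: 49.3
gripper_force: 62.8
clock: 7.75
eef_pos: [449.8, -232.2, 26.4]
tool_rot: [3.141, -0.0, 1.57]
force: [-0.9, 1.0, 4.9]
width: 49.5
gripper_force: 63.6
```

Contact with the mat is confirmed, at the expected height. Releasing and rising.

```bash
python3 -m inch '[[[0,0,0,0],[0,0,0,0],[0,0,0,0],[0,0,0,0],[0,0,0,0],[0,0,0,0],[0,0,0,0],[0,0,0,0]]]' 8.54; python3 -m inch '[[[0,0,-1,0],[0,0,-3,0],[0,0,-6,0],[0,0,-9.5,0],[0,0,-13,0],[0,0,-16,0],[0,0,-18,0],[0,0,-18,0]]]'
```

```text
clock: 8.42
eef_pos: [449.8, -232.1, 25.8]
tool_rot: [-3.142, -0.0, 1.57]
force: [-0.8, 1.7, 0.4]
width: 85.4
gripper_force: 0.0
clock: 9.08
eef_pos: [452.1, -233.5, 210.7]
tool_rot: [3.133, 0.003, 1.57]
force: [0.4, 0.2, -0.0]
width: 85.3
gripper_force: 0.0
```

```bash
python3 -m inch '[[[2,0,0,0],[5.5,0,0,0],[9.5,0,0,0],[13.5,-0.1,0,0],[17.5,-0.2,0,0],[21.5,-0.2,0,0],[25.5,-0.3,0,0],[29.5,-0.3,0,0]]]'; python3 -m inch '[[[4,0,0,0],[7,0,0,0],[9,0,0,0],[10,0,0,0],[10,0,0,0],[10,0,0,0]]]'; python3 - <<'E'
from cell import sensors,get_image
from h import *
s=sensors.read_state();print(s["eef_pos"],s["tool_rot"])
W=get_image("wrist");cv2.imwrite("pics/w3.png",W);T=get_image("top");cv2.imwrite("pics/t3.png",T)
S=get_image("side");cv2.imwrite("pics/s3.png",S)
H,s,V=cv2.split(cv2.cvtColor(cv2.imread("pics/t2.png"),cv2.COLOR_BGR2HSV))
m,st,ce=comp((s<60)&(V>110),(291,164),3);print("bed",st,ce,circ("top",outline(m),30))
H,s,V=cv2.split(cv2.cvtColor(S,cv2.COLOR_BGR2HSV))
m,st,ce=comp((s<60)&(V>110),(321,234),3);print("bed side",st,ce,circ("side",outline(m),30))
H,s,V=cv2.split(cv2.cvtColor(W,cv2.COLOR_BGR2HSV))
m,st,ce=comp((H<30)&(s>120),(279,190),3);print("boss",st,ce)
for z in(44,60):print(circ("wrist",outline(m),z))
cv2.imwrite("pics/z3.png",np.hstack([W[60:360,60:500],cv2.resize(S[200:350,200:300],(200,300)),cv2.resize(T[200:300,330:430],(150,300))]))
E
```

```text
clock: 9.75
eef_pos: [445.8, 64.6, 205.6]
tool_rot: [-3.141, 0.0, 1.57]
force: [0.9, -0.4, 0.0]
width: 85.9
gripper_force: 0.0
clock: 10.25
eef_pos: [446.7, 161.8, 205.6]
tool_rot: [-3.141, 0.001, 1.57]
force: [-0.6, 0.5, -0.1]
width: 85.1
gripper_force: 0.0
[446.68193073 161.75268617 205.57539003] [-3.14084754e+00  1.10016666e-03  1.56995421e+00]
bed [274 148  33  33 863] [290.20973349 163.6825029 ] (array([659.86715728, -42.54476487]), np.float64(71.85445133883005))
bed side [304 226  31  16 370] [319.45945946 233.61351351] (array([661.67723592, -39.58155983]), np.float64(65.54038280002636))
boss [ 255  157   50   53 2113] [279.55560814 183.05963086]
(array([446.9748474 , 165.84058954]), np.float64(46.93246319176859))
(array([446.99767899, 169.96355383]), np.float64(44.46185429163318))
```

View pics/z3.png

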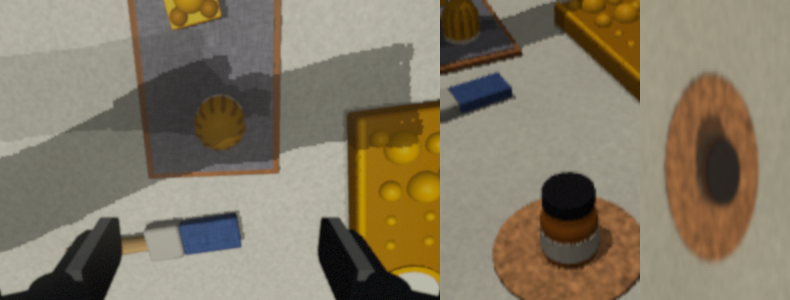

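The jar stands upright near the mat's centre, and the boss is at about (280,183) in the full wrist frame. Next I'll triangulate the board corners, wrist (339,231)/(210,237) against top (229,234)/(231,296), to get the felt height.

```bash
python3 - <<'E'
from h import *
W=cv2.imread("pics/w3.png");T=cv2.imread("pics/top0.png");S=cv2.imread("pics/side0.png")
for a,b in(((339,231),(229,234)),((210,237),(231,296))):
    print(tri(ray("wrist",a),ray("top",b)),plane("wrist",a,10).round(1),plane("top",b,10).round(1))
# side view boss: contour isolated
H,s,V=cv2.split(cv2.cvtColor(S,cv2.COLOR_BGR2HSV))
m=((H<30)&(s>120)).astype(np.uint8);sub=m[185:230,198:225]
for r in range(193,226,2):
    c=np.where(m[r,198:225])[0]+198;print(r,c.min() if len(c) else 0,c.max() if len(c) else 0,end="; ")
# project boss model points for board heights
p=camera_params("side")
for z in(6,10,14):
    print(z,[cv2.projectPoints(np.array([[447.,164.3,z+h]]),np.array(p["rvec"]),np.array(p["tvec"]),np.array(p["mtx"]),None)[0].ravel().round(1).tolist() for h in(0,52)])
E
```

```text
(array([509.71801606,  99.90960628,  -1.71269222]), np.float64(4.092863284671935)) [509.5 105.3  10. ] [507.7  98.1  10. ]
(array([370.42444335,  96.56525941,   3.93754857]), np.float64(1.9143141843703508)) [372.7  99.   10. ] [370.2  96.2  10. ]
193 198 217; 195 198 218; 197 198 220; 199 198 221; 201 198 223; 203 202 224; 205 201 218; 207 201 218; 209 201 218; 211 201 218; 213 201 219; 215 202 218; 217 202 217; 219 204 214; 221 0 0; 223 0 0; 225 0 0; 6 [[210.6, 219.1], [208.7, 201.7]]
10 [[210.4, 217.8], [208.6, 200.3]]
14 [[210.3, 216.5], [208.4, 199.0]]
```

```bash
python3 -m inch '[[[0.2,0,2.5,0],[0.2,0,5.5,0],[0.2,0,8.5,0],[0.2,0,11.5,0],[0.2,0,14,0],[0.2,0,16,0],[0.2,0,17.5,0],[0.2,0,17.5,0]]]';python3 -m inch '[[[0,0,0.5,0],[0,0,0.8,0],[0,0,1,0],[0,0,1.2,0],[0,0,1.2,0],[0,0,1.2,0]]]'
```

```text
clock: 11.07
eef_pos: [445.7, 162.5, 28.5]
tool_rot: [-3.137, 0.002, 1.567]
force: [0.1, 0.7, 0.5]
width: 85.5
gripper_force: 0.0
clock: 11.57
eef_pos: [447.2, 165.0, 19.2]
tool_rot: [3.141, -0.0, 1.57]
force: [0.7, 0.1, 1.0]
width: 85.4
gripper_force: 0.0
```

```bash
python3 -m inch '[[[0,0,0.2,0],[0,0,0.4,0],[0,0,0.5,0],[0,0,0.5,0]]]'; python3 -m inch '[[[0,0,0,0],[0,0,0,0],[0,0,0,0],[0,0,0,0],[0,0,0,0],[0,0,0,0],[0,0,0,0],[0,0,0,0]]]' 3.9;  python3 -m inch '[[[0,0,-0.2,0],[0,0,-0.5,0],[0,0,-1,0],[0,0,-1,0],[0,0,-1,0]]]'
```

```text
clock: 11.9
eef_pos: [446.9, 164.9, 13.6]
tool_rot: [-3.141, 0.0, 1.57]
force: [-0.5, 0.3, -0.1]
width: 85.0
gripper_force: 0.0
clock: 12.57
eef_pos: [447.0, 164.8, 14.2]
tool_rot: [3.142, -0.0, 1.57]
force: [-1.1, -0.7, 5.3]
width: 44.6
gripper_force: 61.0
clock: 12.98
eef_pos: [447.3, 165.0, 24.1]
tool_rot: [3.141, -0.0, 1.57]
force: [-0.5, 0.7, -0.9]
width: 44.8
gripper_force: 61.1
```

```bash
python3 -m inch '[[[0,0,-0.8,0],[0,0,-2.5,0],[0,0,-4.5,0],[0,0,-6.5,0],[0,0,-8,0],[0,0,-8.5,0]]]'; python3 -m inch '[[[-0.9,1,0,0],[-2.5,2.6,0,0],[-4.7,4.9,0,0],[-7.1,7.3,0,0],[-9.5,9.8,0,0],[-11.9,12.3,0,0],[-14.3,14.8,0,0],[-16.5,17,0,0]]]'; python3 -m inch '[[[-2,2,0,0],[-3.4,3.4,0,0],[-4.1,4.2,0,0],[-4.1,4.2,0,0],[-4.1,4.2,0,0],[-4.1,4.2,0,0]]]'; python3 - <<'E'
from cell import sensors,get_image
import cv2,numpy as np
s=sensors.read_state();print(s["eef_pos"],s["width"],s["force"])
T=get_image("top");S=get_image("side");cv2.imwrite("pics/s4.png",S)
cv2.imwrite("pics/z4.png",cv2.resize(S[120:290,230:430],(600,510)))
E
```

```text
clock: 13.48
eef_pos: [448.0, 165.2, 111.1]
tool_rot: [3.138, -0.001, 1.57]
force: [0.3, -0.1, -0.6]
width: 44.5
gripper_force: 61.3
clock: 14.15
eef_pos: [617.9, -2.2, 108.3]
tool_rot: [-3.141, 0.0, 1.569]
force: [-0.4, 0.3, -1.0]
width: 44.4
gripper_force: 61.3
clock: 14.65
eef_pos: [657.6, -39.8, 108.1]
tool_rot: [-3.139, -0.001, 1.571]
force: [0.6, -0.6, -0.4]
width: 44.9
gripper_force: 61.3
[657.59774555 -39.8121293  108.09985056] 44.93207643892395 [ 0.56198991 -0.59190126 -0.43961431]
```

View pics/z4.png

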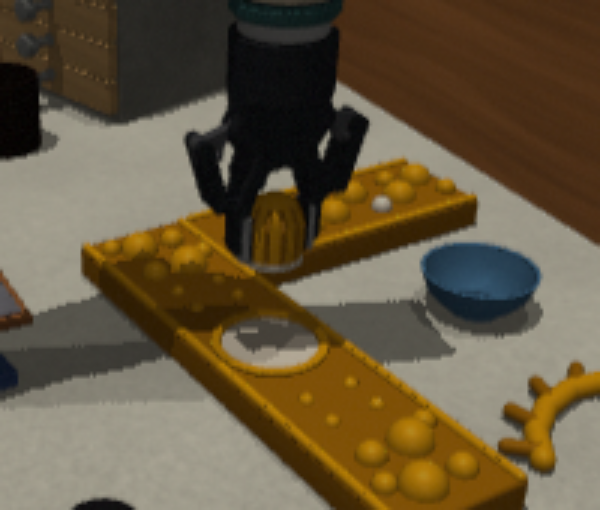

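The boss is held upright above the bed with its white foot just below the fingertips. I'll lower most of the way, then slowly until contact.

```bash
python3 -m inch '[[[-0.1,0.1,1,0],[-0.1,0.1,2.3,0],[-0.1,0.1,3.6,0],[-0.1,0.1,4.7,0],[-0.1,0.1,5.4,0],[-0.1,0.1,5.8,0],[-0.1,0.1,5.8,0],[-0.1,0.1,5.8,0]]]'; python3 -m inch '[[[0,0,0.2,0],[0,0,0.4,0],[0,0,0.5,0],[0,0,0.5,0],[0,0,0.5,0],[0,0,0.5,0]]]'
```

```text
clock: 15.42
eef_pos: [660.0, -42.4, 50.6]
tool_rot: [-3.142, 0.0, 1.57]
force: [-0.6, -0.3, -0.8]
width: 45.0
gripper_force: 61.3
clock: 15.92
eef_pos: [660.0, -42.2, 45.9]
tool_rot: [3.141, -0.0, 1.57]
force: [0.6, 1.1, -0.0]
width: 44.4
gripper_force: 61.3
```

```bash
for i in 1; do :; done; python3 -m inch '[[[0,0,0.15,0],[0,0,0.3,0],[0,0,0.4,0],[0,0,0.4,0],[0,0,0.4,0]]]'; python3 -m inch '[[[0,0,0.1,0],[0,0,0.15,0],[0,0,0.15,0],[0,0,0.15,0]]]'
```

```text
clock: 16.33
eef_pos: [659.8, -42.3, 41.6]
tool_rot: [-3.141, 0.0, 1.57]
force: [-0.6, -0.9, 0.5]
width: 44.5
gripper_force: 61.3
clock: 16.67
eef_pos: [659.9, -42.2, 40.3]
tool_rot: [-3.142, -0.0, 1.57]
force: [-0.3, 0.8, -0.8]
width: 44.4
gripper_force: 61.3
```

```bash
python3 -m inch '[[[0,0,0.1,0],[0,0,0.15,0],[0,0,0.15,0],[0,0,0.15,0]]]'; python3 -m inch '[[[0,0,0.1,0],[0,0,0.1,0],[0,0,0.1,0],[0,0,0.1,0]]]'
```

```text
clock: 17.0
eef_pos: [659.8, -42.3, 38.7]
tool_rot: [-3.141, 0.0, 1.57]
force: [0.1, 0.3, -2.0]
width: 44.7
gripper_force: 61.3
clock: 17.33
eef_pos: [659.9, -42.3, 37.8]
tool_rot: [-3.142, -0.0, 1.57]
force: [0.1, 0.6, -1.0]
width: 44.5
gripper_force: 61.3
```

```bash
python3 -m inch '[[[0,0,0.1,0],[0,0,0.1,0],[0,0,0.1,0],[0,0,0.1,0]]]'
```

```text
clock: 17.67
eef_pos: [659.9, -42.3, 36.8]
tool_rot: [-3.142, -0.0, 1.57]
force: [-0.2, -0.0, -1.1]
width: 44.4
gripper_force: 61.3
```

```bash
python3 - <<'E'
from cell import sensors,get_image
import cv2,numpy as np
S=get_image("side");W=get_image("wrist")
cv2.imwrite("pics/z5.png",np.hstack([cv2.resize(S[180:270,270:370],(400,360),interpolation=cv2.INTER_CUBIC),cv2.resize(W[200:420,170:390],(360,360))]))
E
```

```text
(no output)
```

View pics/z5.png

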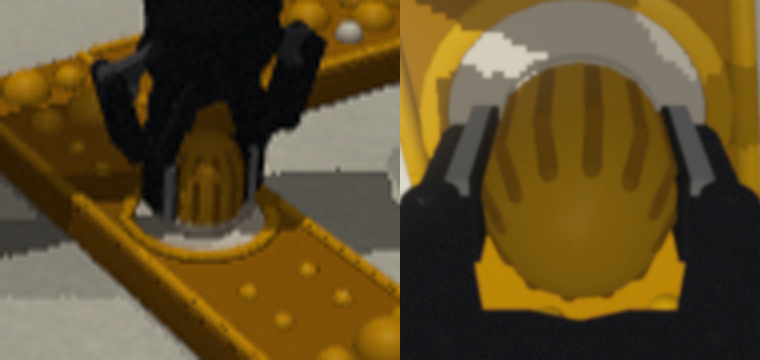

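The boss is centred within the white bed, upright and close to touching, with no contact force yet.

```bash
python3 -m inch '[[[0,0,0.1,0],[0,0,0.1,0],[0,0,0.1,0],[0,0,0.1,0]]]'
```

```text
clock: 18.1
eef_pos: [659.9, -42.2, 35.8]
tool_rot: [-3.142, -0.0, 1.57]
force: [0.3, -0.3, -0.8]
width: 44.4
gripper_force: 61.3
```

```bash
python3 -m inch '[[[0,0,0.1,0],[0,0,0.1,0],[0,0,0.1,0],[0,0,0.1,0]]]'
```

```text
clock: 18.43
eef_pos: [659.9, -42.2, 34.8]
tool_rot: [3.142, -0.0, 1.57]
force: [0.3, -0.4, -1.1]
width: 44.8
gripper_force: 61.3
```

```bash
python3 -m inch '[[[0,0,0.05,0],[0,0,0.05,0],[0,0,0.1,0],[0,0,0.1,0],[0,0,0.1,0]]]'
```

```text
clock: 18.85
eef_pos: [659.9, -42.3, 33.7]
tool_rot: [-3.141, -0.0, 1.57]
force: [0.6, -0.6, -1.6]
width: 45.0
gripper_force: 61.3
```

```bash
python3 -m inch '[[[0,0,0.05,0],[0,0,0.05,0],[0,0,0.1,0],[0,0,0.1,0],[0,0,0.1,0]]]'
```

```text
clock: 19.27
eef_pos: [659.9, -42.3, 32.7]
tool_rot: [-3.142, -0.0, 1.57]
force: [-0.7, 0.1, -1.6]
width: 44.5
gripper_force: 61.3
```

```bash
python3 -m inch '[[[0,0,0.05,0],[0,0,0.05,0],[0,0,0.1,0],[0,0,0.1,0],[0,0,0.1,0]]]'
```

```text
clock: 19.68
eef_pos: [660.0, -42.3, 32.3]
tool_rot: [3.141, -0.0, 1.57]
force: [-1.6, 1.2, 5.2]
width: 44.5
gripper_force: 61.8
```

Contact is firm and vertical. I'll open only slightly first so the fingers clear the ring, rise, then open fully.

```bash
python3 -m inch '[[[0,0,0,0],[0,0,0,0],[0,0,0,0],[0,0,0,0]]]' 5.2; python3 -m inch '[[[0,0,-0.2,0],[0,0,-0.5,0],[0,0,-1,0],[0,0,-1.5,0],[0,0,-1.5,0]]]'
```

```text
clock: 20.02
eef_pos: [659.8, -42.3, 31.5]
tool_rot: [-3.141, 0.0, 1.57]
force: [0.2, 0.6, 0.5]
width: 52.0
gripper_force: 0.0
clock: 20.43
eef_pos: [660.9, -42.4, 48.3]
tool_rot: [3.139, 0.0, 1.57]
force: [-0.2, -0.3, -0.2]
width: 51.8
gripper_force: 0.0
```

```bash
python3 -m inch '[[[0,0,0,0],[0,0,0,0],[0,0,-0.5,0],[0,0,-2,0],[0,0,-4.5,0],[0,0,-8,0],[0,0,-11,0],[0,0,-13,0]]]' 8.54;  python3 -m inch '[[[0,-2,-1,0],[0,-5,-2,0],[0,-8,-2,0],[0,-11,-2,0],[0,-12,-2,0],[0,-12,-2,0],[0,-12,-2,0]]]'; python3 - <<'E'
from cell import get_image
from h import *
S=get_image("side");T=get_image("top")
cv2.imwrite("pics/z6.png",np.hstack([cv2.resize(S[180:380,210:410],(400,400)),cv2.resize(T[120:320,240:440],(400,400))]))
H,s,V=cv2.split(cv2.cvtColor(T,cv2.COLOR_BGR2HSV))
E
```

```text
clock: 21.1
eef_pos: [661.1, -42.6, 180.2]
tool_rot: [3.138, 0.0, 1.57]
force: [0.4, -0.4, -0.0]
width: 85.2
gripper_force: 0.0
clock: 21.68
eef_pos: [540.4, -42.1, 197.4]
tool_rot: [3.14, -0.0, 1.57]
force: [-0.2, -0.2, -0.1]
width: 85.2
gripper_force: 0.0
```

View pics/z6.png

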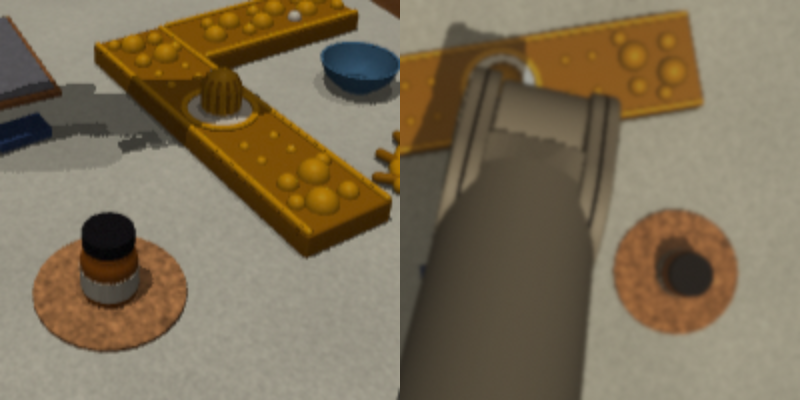

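The boss stands upright inside the ring at about (222,95) in the side crop, the jar is upright on the mat at (108,260), and the arm is clear of both. Handing in.

```bash
python3 -c "
from cell import order;print(order.finish_job())"
```

```text
the job is handed in; nothing more can be done
None
```

The jar is standing upright on the cork mat and the boss is seated upright in the bed inside the gilded ring; I handed the job in at about 22 s, with the arm clear of both.

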